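# Lock the drain strainer under the drip grate to the first click

## Task

Lift the black drip grate straight up off its two locating pins without cocking it, and lay it flat in the middle of the blue bar mat without dropping it. Then push the red handle in the open tray clockwise (seen from above) to tighten the drain strainer, and stop at the first click: once the handle has snapped over, do not force it on. Leave the bottles and the jigger undisturbed.

Things in the scene. Friction and masses are not known exactly. Their poses are not given: they have to be found in the camera images.
- grate: Loose drip grate: black plastic plate 240 (own x) x 250 (own y) x 5 mm, about 0.4 kg, lying on the tray's rim, the tray's two pins through its 12.5 mm corner holes. Upright orange fin at its centre: 12 mm thick (own x), 60 mm long (own y), 38 mm high above the plate's top. Origin: centre of the underside; z up.
- grate_grip (a point): Grip point in the grate's orange fin, on its centre line, 24 mm above the plate's top and 29 mm above its underside. Axes as the grate's: x across the fin, y along it, z up.
- tray_mid (a point): Centre of the fixed steel tray at rim height, 42 mm above the work surface. Outside 230 (own x) x 240 mm (own y), inside 220 x 230 mm, floor 5 mm up. Two upright 10 mm pins in its corners at own x, y = (-98, -103) and (98, 103) mm, tops 66 mm above the work surface, 24 mm above the seated grate's underside.
- mat_mid (a point): Centre of the top face of the fixed blue bar mat, 280 (own x) x 290 (own y) x 6 mm, on the work surface. Empty at the start.
- hub (a point): On the vertical pivot axis of the red strainer handle, in the tray's centre under the grate, 26.5 mm above the work surface. x points out along the handle, z up. The nearest tray wall is 110 mm from the pivot.
- paddle (a point): Centre of the upright paddle on the red handle's end, 75 mm from the pivot, 26.5 mm above the work surface. 28 mm along the handle (own x), 7 mm thick (own y), top 40.5 mm above the work surface. Push its flat face clockwise: light friction (about 2 N) for 0.5 to 1.0 rad, different each time, until the strainer is home; then the push rises to about 10 N within 10 mm and it clicks.
- clutch (a joint): Slip clutch between red handle and strainer cap, rad: 0 = not clicked. At the set torque it yields to about 0.08, then snaps by itself to a second notch at 0.35 and stays (the paddle jumps about 20 mm ahead; the handle now stands 20 degrees off the white tab on the cap beneath, before in line). Beyond 0.35 it is solid: forcing it past 0.40 (about 15 N) over-tightens.
- syrup_mid (a point): Bystander: capped amber glass bottle, 48 mm in diameter, 110 mm high; point on its axis 55 mm up.
- squeeze_mid (a point): Bystander: white squeeze bottle, 52 mm in diameter, 140 mm high; point on its axis 50 mm up.
- jigger_mid (a point): Bystander: steel jigger, 44 mm in diameter, 85 mm high; point on its axis 42 mm up.

How it is judged:
By the outcome, as a careful person would: the job done as asked, in the order asked, and still so for the second after the job is handed in, with the robot touching nothing.
It also fails if it takes over 69 s, if anything falls off the work surface, if the arm or the gripper's body presses on something with over 40 N, if the wrist force passes 120 N, or if a joint passes its speed limit or range.

## Robot

A 7-joint arm with a two-finger parallel gripper is mounted at the origin on the work surface. World frame = base frame: x ahead of the robot, y to its left, z up, the work surface at z = 0. Lengths are in m, angles in rad, forces in N, time in s.
With the tool pointing down it reaches from about 0.4 to 0.85 m from the base axis. Payload 4.5 kg.
Tool frame: the origin (TCP) lies at the very end of the fingers, on their centre line; the grasp point (between the pads) lies 19 mm behind it; y points along the fingers, z is the direction in which the jaws open and shut, and the axes are right-handed (so a half turn about y gives the same grasp; the last joint's range is limited). The gripper opens to 88 mm and grips with 3 to 60 N. Pads are 18 mm wide; open, the fingers measure 123 mm over their backs; the gripper's body (75 mm by 187 mm) begins 45 mm behind the grasp point.
Start: joints at [1.194, 0.689, -0.195, 1.565, 0.157, 0.902, -0.215], TCP at [0.25, -0.573, 0.239] pointing down, gripper open.
Joint ranges: [-3.01, 3.01], [-0.46, 2.08], [-1.47, 1.51], [0.13, 2.56], [-1, 4.14], [0.04, 2.09], [-2.66, 2.66]. Speed limits (rad/s): [2.57, 2.57, 3.14, 3.14, 3.14, 3.14, 3.14].

## Interface

Orientations are given as a rotation vector (axis times angle).
In Python, from rig import arm gives the robot as it stands.
- The arm moves only by the tool drive_tool, never from a script. Its argument "steps" is a list of rows, each a list of 6 numbers: the shift along the tool's x, y, z normalised to -1 to 1, where 1 is 40 mm, then the turn, a rotation vector about the tool's x, y, z normalised to -1 to 1, where 1 is 8 degrees. In form: [[x, y, z, ax, ay, az], ...]. A call has exactly 8 rows; each row shifts and turns the commanded pose from where the row before left it, along the tool's axes as they then stand; what a row does not reach is not made up. A row lasts 1/10 s, in which the tool goes at most 50 mm and 8.59 degrees, less where a joint would pass 70% of its speed; a pose out of reach is approached as far as the arm can. A call with a number of a shift or a turn outside -1 to 1 is refused whole. A call with a gripper value outside its range is refused whole. "jaw" is the opening, from 0 (shut) to 1 (fully open), set as the call begins (left out, the last holds). The fingers move at their own pace and stop on an object; the grip force is fixed at half the most. Time passes only in rows, so rows that do not move let the fingers close, or fill a call up. It gives the time, the measured TCP pose, the force and the opening at its end, in the units of the state.
- arm.get_obs(): the state, without advancing time (a new reading comes with each control period).
- arm.read_camera(name): name is "scene" or "top" or "wrist"; returns the picture (400x640x3 uint8, red, green, blue); there is no depth.
- arm.camera_model(name): a dict with "camera_matrix" (3x3 intrinsics, pixels), "extrinsics" (4x4, takes a point from camera to world coordinates). Camera axes: x right, y down, z forward; pixel columns grow to the right and rows downward; lengths in m; the calibration is good to about 2 mm. A picture is of the moment at which its call begins: read the wrist's pose just before it. camera_model takes no time and is no camera call; for the wrist camera it gives the pose at the moment of the call.
- arm.close_job(): hands the job in, once; it reports no verdict.
The state is a dict: "clock": time; "qpos": joint angles; "dq": joint speeds; "tau": joint torques, N m; "position": TCP position; "eef_rot": TCP orientation; "ft_force": force on the tool from outside, world axes, zero at the start; "torque": the same for the moment, N m; "finger_gap": finger opening in m.
Only numpy, scipy, OpenCV 4.12 (cv2) and the standard library are available. Lean on these libraries where they do the work, as an engineer would, in place of code of your own. Each camera call takes 0.05 s, during which the arm holds its last target. There are 200 camera calls.

## Working session

There is one attempt and no reset: what is moved stays moved. The work goes in short steps, Python scripts to look and compute and a tool call to move; the robot and the scene stay as the last step left them, time stands still between calls to the robot, and variables do not carry over. Pictures are saved under pics/ and viewed, about 8 in all and at most 12, crops included, and the job is handed in when it is done.

Besides the shell and the picture viewer there is one more tool, called after "Request:" in YAML: its name, and indented under it one key for each argument. drive_tool: Moves the arm, as the interface text tells. Its arguments: {"type":"object","properties":{"steps":{"type":"array"},"jaw":{"type":"number"}},"required":["steps"]}

```bash
mkdir -p pics; ls
python3 - <<'E'
from rig import arm
import cv2,numpy as np
o=arm.get_obs();print({k:np.round(v,3) for k,v in o.items()})
a=arm.read_camera("top");b=arm.read_camera("scene")
for n in("top","scene","wrist"):
    m=arm.camera_model(n);print(n,np.round(m["camera_matrix"],1).tolist(),np.round(m["extrinsics"],3).tolist())
cv2.imwrite("pics/top0.png",a[:,:,::-1]);cv2.imwrite("pics/scene0.png",b[:,:,::-1])
E
```

```text
pics
{'clock': np.float64(0.0), 'qpos': array([ 1.194,  0.69 , -0.195,  1.566,  0.157,  0.902, -0.215]), 'dq': array([-0.001, -0.   ,  0.001, -0.001,  0.   ,  0.002,  0.   ]), 'tau': array([-1.0000e-03, -5.2757e+01, -1.2670e+00, -1.5343e+01, -5.3000e-02,
        7.0000e-03,  0.0000e+00]), 'position': array([ 0.249, -0.572,  0.238]), 'eef_rot': array([-0.416,  1.997, -1.994]), 'ft_force': array([ 0.749, -0.663,  0.522]), 'torque': array([ 0.02 , -0.001,  0.048]), 'finger_gap': np.float64(0.088)}
top [[412.0, 0.0, 322.4], [0.0, 412.0, 201.7], [0.0, 0.0, 1.0]] [[-0.015, -0.986, 0.164, 0.38], [-1.0, 0.016, 0.005, 0.097], [-0.007, -0.164, -0.987, 1.099], [0.0, 0.0, 0.0, 1.0]]
scene [[367.9, 0.0, 315.6], [0.0, 367.9, 195.4], [0.0, 0.0, 1.0]] [[0.063, 0.573, -0.817, 1.371], [0.998, -0.02, 0.063, 0.04], [0.02, -0.82, -0.573, 0.615], [0.0, 0.0, 0.0, 1.0]]
wrist [[346.3, 0.0, 323.4], [0.0, 346.3, 201.5], [0.0, 0.0, 1.0]] [[0.401, -0.869, -0.291, 0.327], [-0.916, -0.381, -0.125, -0.54], [-0.002, 0.317, -0.948, 0.385], [0.0, 0.0, 0.0, 1.0]]
```

View pics/top0.png

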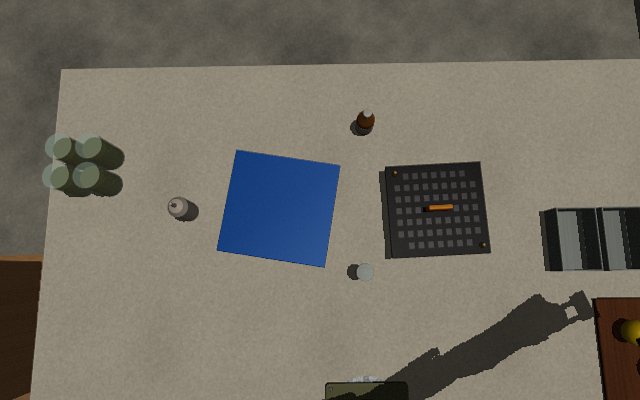

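View pics/scene0.png

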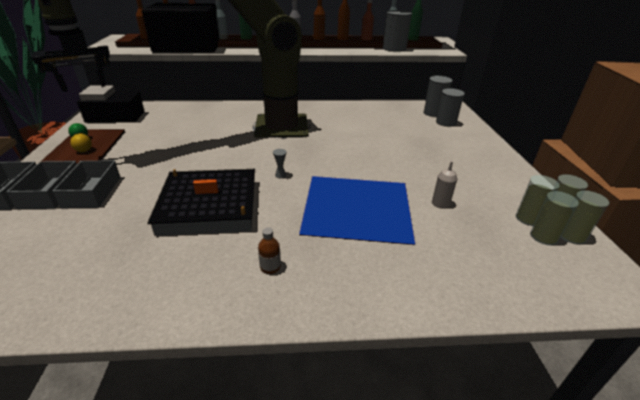

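The top view shows the grate at about (437,209) with the orange fin at (439,208) and pins at (395,173) and (483,245). The mat is centred at (279,208), the syrup bottle is at (366,122), the jigger at (362,272) and the squeeze bottle at (180,208). The scene view agrees with this layout.

```bash
cat > h.py <<'E'
import cv2,numpy as np
from scipy.spatial.transform import Rotation as R
def ray(m,uv):
    d=np.linalg.inv(m["camera_matrix"])@[uv[0],uv[1],1]; E=np.array(m["extrinsics"])
    d=E[:3,:3]@d; return E[:3,3],d/np.linalg.norm(d)
def plane(m,uv,z):
    o,d=ray(m,uv); return o+d*(z-o[2])/d[2]
def tri(rs):
    A=sum(np.eye(3)-np.outer(d,d) for o,d in rs); b=sum((np.eye(3)-np.outer(d,d))@o for o,d in rs)
    return np.linalg.solve(A,b)
def hsv(im,lo,hi): return cv2.inRange(cv2.cvtColor(im,cv2.COLOR_RGB2HSV),np.array(lo),np.array(hi))
def big(mask):
    c,_=cv2.findContours(mask,cv2.RETR_EXTERNAL,cv2.CHAIN_APPROX_NONE); return max(c,key=cv2.contourArea)
def proj(m,p):
    E=np.array(m["extrinsics"]); q=np.array(m["camera_matrix"])@(E[:3,:3].T@(np.array(p)-E[:3,3])); return q[:2]/q[2]
def quad(c):
    return cv2.approxPolyDP(cv2.convexHull(c),0.04*cv2.arcLength(c,True),True)[:,0]
E
python3 - <<'E'
from h import *
from rig import arm
np.set_printoptions(precision=4,suppress=True)
T=cv2.imread("pics/top0.png")[:,:,::-1];S=cv2.imread("pics/scene0.png")[:,:,::-1]
mt,ms=arm.camera_model("top"),arm.camera_model("scene")
qs=[]
for im,m,roi in((T,mt,(370,510,150,270)),(S,ms,(145,265,160,240))):
    b=hsv(im,(105,120,60),(130,255,255));c=big(b);q=quad(c);qs.append(q)
    W=np.array([plane(m,p,.006) for p in q]);print("mat",q.tolist(),W[:,:2].tolist(),W.mean(0))
    k=np.zeros(im.shape[:2],np.uint8);k[roi[2]:roi[3],roi[0]:roi[1]]=255
    o=hsv(im,(3,150,90),(18,255,255))&k;c=big(o);M=cv2.moments(c);r=cv2.minAreaRect(c)
    print("fin",r,M['m10']/M['m00'],M['m01']/M['m00'],cv2.boundingRect(c))
# triangulated mat centre: diagonals intersect
def diag(q):
    q=q.astype(float);a=np.cross([*q[0],1],[*q[2],1]);b=np.cross([*q[1],1],[*q[3],1]);x=np.cross(a,b);return x[:2]/x[2]
print("mat tri",tri([ray(mt,diag(qs[0])),ray(ms,diag(qs[1]))]))
ft=tri([ray(mt,(439.5,207.5)),ray(ms,(205.5,186))]);print("fin tri",ft)
for n,uv,uv2 in(("pinA",(395,172),(243,207)),("pinB",(483.5,244),(174,171))):print(n,tri([ray(mt,uv),ray(ms,uv2)]),plane(mt,uv,.066))
g=cv2.cvtColor(T,cv2.COLOR_RGB2GRAY)
for n,uv,z in(("syr",(366,112),.11),("jig",(365,271),.085),("sq",(175,204),.14)):print(n,plane(mt,uv,z))
E
```

```text
mat [[236, 150], [339, 166], [324, 266], [217, 250]] [[0.7088883300599892, 0.33758295599998867], [0.6589449930465916, 0.055477866799180146], [0.3902067851803846, 0.10051887006195766], [0.4361575260882478, 0.38249730194631626]] [0.5485 0.219  0.006 ]
fin ((440.49481201171875, 206.41207885742188), (4.286707878112793, 23.136476516723633), 86.633544921875) 440.5769230769231 206.4102564102564 (429, 204, 24, 6)
mat [[312, 177], [403, 183], [414, 243], [300, 234]] [[0.4011315521526032, 0.1010516182819965], [0.4444187607023228, 0.3779274195869864], [0.7136448024628593, 0.3351062114200894], [0.6688489467099752, 0.056246745614818905]] [0.557  0.2176 0.006 ]
fin ((204.49996948242188, 181.00001525878906), (3.6047353744506836, 23.085647583007812), 85.60128784179688) 204.32258064516128 181.0 (193, 179, 24, 5)
mat tri [0.5491 0.2188 0.0005]
fin tri [ 0.5315 -0.1935  0.0652]
pinA [ 0.6261 -0.0853  0.0626] [ 0.6254 -0.0856  0.066 ]
pinB [ 0.4383 -0.3004  0.0577] [ 0.4379 -0.2977  0.066 ]
syr [ 0.7712 -0.0116  0.11  ]
jig [0.376  0.0011 0.085 ]
sq [0.5389 0.4498 0.14  ]
```

```bash
cat >> h.py <<'E'
def down(yaw):  # tool y down, tool z at world yaw
    z=np.array([np.cos(yaw),np.sin(yaw),0]);y=np.array([0,0,-1.]);return np.array([np.cross(y,z),y,z]).T
def rows(p0,R0,p1,R1,n):
    rv=R.from_matrix(R0.T@R1).as_rotvec()/n;out=[];p,Q=np.array(p0),np.array(R0)
    for i in range(n):
        out.append(np.round(np.r_[Q.T@(np.array(p1)-np.array(p0))/n/.04,np.degrees(rv)/8],3).tolist());Q=Q@R.from_rotvec(rv).as_matrix()
    return out
def pose(o): return np.array(o["position"]),R.from_rotvec(o["eef_rot"]).as_matrix()
E
python3 - <<'E'
from h import *
from rig import arm
p,Q=pose(arm.get_obs());print(p,Q.round(3))
for yaw in(2.3,182.3):
    D=down(np.radians(yaw));print(yaw,np.degrees(R.from_matrix(Q.T@D).as_rotvec()))
D=down(np.radians(2.3) if np.trace(Q.T@down(np.radians(2.3)))>np.trace(Q.T@down(np.radians(182.3))) else np.radians(182.3))
for r in rows(p,Q,[.532,-.193,.20],D,16):print(r)
E
```

```text
[ 0.24933308 -0.57250254  0.23799487] [[-0.917 -0.001  0.399]
 [-0.399  0.001 -0.917]
 [ 0.    -1.    -0.002]]
2.3 [ 8.62466236e-02 -6.87565924e+01 -5.07915765e-02]
182.3 [5.62222240e-02 1.11243363e+02 9.54681332e-02]
[-0.642, 0.06, -0.367, 0.001, -0.537, -0.0]
[-0.667, 0.06, -0.318, 0.001, -0.537, -0.0]
[-0.689, 0.06, -0.267, 0.001, -0.537, -0.0]
[-0.708, 0.06, -0.215, 0.001, -0.537, -0.0]
[-0.722, 0.06, -0.161, 0.001, -0.537, -0.0]
[-0.732, 0.06, -0.107, 0.001, -0.537, -0.0]
[-0.738, 0.06, -0.051, 0.001, -0.537, -0.0]
[-0.739, 0.06, 0.004, 0.001, -0.537, -0.0]
[-0.737, 0.059, 0.059, 0.001, -0.537, -0.0]
[-0.73, 0.059, 0.114, 0.001, -0.537, -0.0]
[-0.72, 0.059, 0.169, 0.001, -0.537, -0.0]
[-0.705, 0.059, 0.222, 0.001, -0.537, -0.0]
[-0.687, 0.059, 0.274, 0.001, -0.537, -0.0]
[-0.664, 0.059, 0.325, 0.001, -0.537, -0.0]
[-0.638, 0.059, 0.374, 0.001, -0.537, -0.0]
[-0.608, 0.059, 0.421, 0.001, -0.537, -0.0]
```

Request:
drive_tool:
  steps:
    - [-0.64,0.06,-0.37,0,-0.54,0]
    - [-0.67,0.06,-0.32,0,-0.54,0]
    - [-0.69,0.06,-0.27,0,-0.54,0]
    - [-0.71,0.06,-0.215,0,-0.54,0]
    - [-0.72,0.06,-0.16,0,-0.54,0]
    - [-0.73,0.06,-0.11,0,-0.54,0]
    - [-0.74,0.06,-0.05,0,-0.54,0]
    - [-0.74,0.06,0,0,-0.54,0]
  jaw: 1

```text
clock: 0.9
position: [0.3909, -0.3815, 0.2192]
eef_rot: [-0.894, 1.605, -1.604]
ft_force: [1.0, 0.8, 0.1]
finger_gap: 0.0884
```

Request:
drive_tool:
  steps:
    - [-0.74,0.06,0.06,0,-0.54,0]
    - [-0.73,0.06,0.11,0,-0.54,0]
    - [-0.72,0.06,0.17,0,-0.54,0]
    - [-0.7,0.06,0.22,0,-0.54,0]
    - [-0.69,0.06,0.27,0,-0.54,0]
    - [-0.66,0.06,0.32,0,-0.54,0]
    - [-0.64,0.06,0.37,0,-0.54,0]
    - [-0.61,0.06,0.42,0,-0.54,0]

```text
clock: 1.7
position: [0.5306, -0.191, 0.1999]
eef_rot: [-1.233, 1.173, -1.172]
ft_force: [1.2, -0.4, -0.1]
finger_gap: 0.0879
```

Run:
```python
from h import *
from rig import arm
o=arm.get_obs();p,Q=pose(o);print(p,Q.round(3),o["clock"])
m=arm.camera_model("wrist");a=arm.read_camera("wrist");cv2.imwrite("pics/w1.png",a[:,:,::-1])
np.savez("w1.npz",K=m["camera_matrix"],E=m["extrinsics"])
```

```text
[ 0.53056967 -0.19103814  0.19991532] [[ 0.049 -0.001  0.999]
 [-0.999 -0.     0.049]
 [-0.    -1.    -0.001]] 1.7
```

View pics/w1.png

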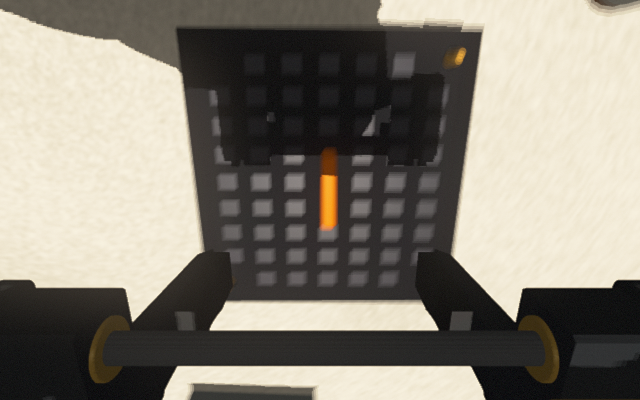

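The wrist view shows the fin upright at columns 320-338 and rows 149-229, about midway between the fingers. Pin A is at (456,56), and the grate's outline is clear against the counter.

Run:
```python
from h import *
np.set_printoptions(precision=4,suppress=True)
from rig import arm
d=np.load("w1.npz");m=dict(camera_matrix=d["K"],extrinsics=d["E"]);I=cv2.imread("pics/w1.png")[:,:,::-1]
print(m["extrinsics"])
o=hsv(I,(3,150,60),(20,255,255));o[:,400:]=0;o[300:]=0;c=big(o);r=cv2.minAreaRect(c);print(r,cv2.boundingRect(c))
for v in(149,160,180,200,220,228):
    u=np.where(o[v])[0];print(v,u.min() if len(u) else 0,u.max() if len(u) else 0,I[v,329], plane(m,(u.mean(),v),.085)[:2] if len(u) else '')
# corners of the grate, by hand from the picture, top face z=.047
for uv in((178,28),(481,31),(453,255),(208,255)):print(uv,plane(m,uv,.047))
mt=arm.camera_model("top")
# fin height: wrist + top top-face centres
print("pinA",tri([ray(m,(459,51)),ray(mt,(395,172))]))
print(proj(m,[.5318,-.192,.085]),proj(m,[.5318,-.192+.03,.085]),proj(m,[.5318,-.192-.03,.085]),proj(m,[.5318,-.192-.03,.047]))
```

```text
[[ 0.9987  0.0485  0.015   0.5286]
 [ 0.0508 -0.9475 -0.3156 -0.1088]
 [-0.0011  0.316  -0.9488  0.3468]
 [ 0.      0.      0.      1.    ]]
((327.9999694824219, 188.49996948242188), (78.99998474121094, 17.999996185302734), 90.0) (319, 149, 19, 80)
149 324 334 [64 31  7] [ 0.5348 -0.1538]
160 321 336 [110  53  15] [ 0.5349 -0.1622]
180 320 337 [249 174  42] [ 0.5358 -0.178 ]
200 319 337 [249 171  39] [ 0.5363 -0.1944]
220 319 337 [250 168  35] [ 0.5372 -0.2115]
228 323 331 [223 138  85] [ 0.5368 -0.2185]
(178, 28) [ 0.4125 -0.0715  0.047 ]
(481, 31) [ 0.6495 -0.0616  0.047 ]
(453, 255) [ 0.6605 -0.2563  0.047 ]
(208, 255) [ 0.4252 -0.2684  0.047 ]
pinA [ 0.6196 -0.0814  0.0899]
[322.5005 196.8045] [324.457 159.518] [320.6744 231.6058] [321.0288 215.2299]
```

Request:
drive_tool:
  steps:
    - [0,0.3,0.02,0,0.05,0]
    - [0,0.3,0.02,0,0,0]
    - [0,0.3,0.01,0,0,0]
    - [0,0.3,0.01,0,0,0]
    - [0,0.3,0.01,0,0,0]
    - [0,0.3,0.01,0,0,0]
    - [0,0.3,0,0,0,0]
    - [0,0.3,0,0,0,0]

```text
clock: 2.55
position: [0.5334, -0.1919, 0.1033]
eef_rot: [-1.228, 1.18, -1.18]
ft_force: [-0.2, 0.2, -0.8]
finger_gap: 0.088
```

Run:
```python
from h import *
from rig import arm
np.set_printoptions(precision=4,suppress=True)
o=arm.get_obs();p,Q=pose(o);print(p,Q.round(3),o["clock"])
m=arm.camera_model("wrist");I=arm.read_camera("wrist");cv2.imwrite("pics/w2.png",I[:,:,::-1])
q=hsv(I,(3,150,60),(20,255,255));q[:,420:]=0;q[:,:230]=0;q[320:]=0;c=big(q);print(cv2.boundingRect(c),cv2.minAreaRect(c))
for v in range(120,320,20):
    u=np.where(q[v])[0]
    if len(u):print(v,u.min(),u.max(),plane(m,(u.mean(),v),.085)[:2])
print(proj(m,p),proj(m,[p[0],p[1],.085]))
```

```text
[ 0.5334 -0.1919  0.1033] [[ 0.039 -0.     0.999]
 [-0.999 -0.     0.039]
 [ 0.    -1.    -0.   ]] 2.55
(311, 179, 23, 119) ((321.9999694824219, 237.99996948242188), (117.99998474121094, 21.999996185302734), 90.0)
180 315 329 [ 0.5332 -0.1535]
200 311 333 [ 0.5336 -0.1638]
220 311 333 [ 0.5341 -0.1746]
240 311 333 [ 0.5345 -0.1858]
260 311 333 [ 0.535  -0.1974]
280 311 332 [ 0.5352 -0.2096]
[319.1006 267.7528] [319.5217 250.5018]
```

View pics/w2.png

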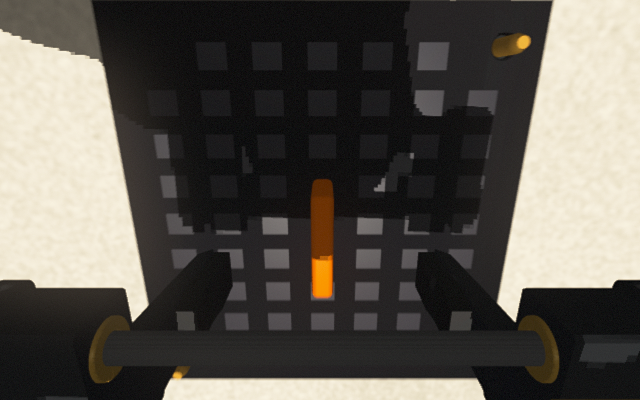

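The fin sits at columns 311-333, within 1 mm of midway between the fingertips (231 and 417). The pin is at (512,44).

Request:
drive_tool:
  steps:
    - [0,0.16,-0.025,0,0,0]
    - [0,0.16,0,0,0,0]
    - [0,0.16,0,0,0,0]
    - [0,0.16,0,0,0,0]
    - [0,0.16,0,0,0,0]
    - [0,0.16,0,0,0,0]
    - [0,0.16,0,0,0,0]
    - [0,0.13,0,0,0,0]

```text
clock: 3.4
position: [0.5324, -0.1919, 0.0537]
eef_rot: [-1.228, 1.18, -1.18]
ft_force: [0.1, -0.2, 0.1]
finger_gap: 0.0883
```

Request:
drive_tool:
  steps:
    - [0,0,0,0,0,0]
    - [0,0,0,0,0,0]
    - [0,0,0,0,0,0]
    - [0,0,0,0,0,0]
    - [0,0,0,0,0,0]
    - [0,0,0,0,0,0]
    - [0,0,0,0,0,0]
    - [0,0,0,0,0,0]
  jaw: 0

```text
clock: 4.2
position: [0.5325, -0.1919, 0.0544]
eef_rot: [-1.228, 1.18, -1.18]
ft_force: [-0.6, 0.2, 0.5]
finger_gap: 0.0262
```

Request:
drive_tool:
  steps:
    - [0,0,0,0,0,0]
    - [0,0,0,0,0,0]
    - [0,0,0,0,0,0]
    - [0,0,0,0,0,0]
    - [0,0,0,0,0,0]
    - [0,0,0,0,0,0]
    - [0,0,0,0,0,0]
    - [0,0,0,0,0,0]

```text
clock: 5.0
position: [0.5325, -0.192, 0.0543]
eef_rot: [-1.227, 1.18, -1.18]
ft_force: [-0.4, 0.2, -0.7]
finger_gap: 0.0119
```

Request:
drive_tool:
  steps:
    - [0,-0.05,0,0,0,0]
    - [0,-0.08,0,0,0,0]
    - [0,-0.08,0,0,0,0]
    - [0,-0.08,0,0,0,0]
    - [0,-0.08,0,0,0,0]
    - [0,-0.08,0,0,0,0]
    - [0,-0.08,0,0,0,0]
    - [0,-0.08,0,0,0,0]

```text
clock: 5.8
position: [0.5324, -0.1919, 0.079]
eef_rot: [-1.228, 1.18, -1.18]
ft_force: [-0.3, 0.9, -2.3]
finger_gap: 0.0117
```

Request:
drive_tool:
  steps:
    - [0,-0.1,0,0,0,0]
    - [0,-0.1,0,0,0,0]
    - [0,-0.15,0,0,0,0]
    - [0,-0.2,0,0,0,0]
    - [0,-0.2,0,0,0,0]
    - [0,-0.2,0,0,0,0]
    - [0,-0.2,0,0,0,0]
    - [0,-0.1,0,0,0,0]

```text
clock: 6.6
position: [0.5329, -0.192, 0.1298]
eef_rot: [-1.227, 1.179, -1.181]
ft_force: [-0.5, 0.7, -3.6]
finger_gap: 0.0119
```

Run:
```python
from h import *
from rig import arm
o=arm.get_obs();print(o["torque"],o["ft_force"],o["position"])
I=arm.read_camera("scene");J=arm.read_camera("wrist")
cv2.imwrite("pics/s3.png",np.vstack([cv2.resize(I[120:280,60:460],(640,256)),cv2.resize(J,(512,320))[:, :] if 0 else cv2.copyMakeBorder(cv2.resize(J,(512,320)),0,0,64,64,cv2.BORDER_CONSTANT)])[:,:,::-1])
```

```text
[-0.00154434 -0.05943097  0.04307465] [-0.47767919  0.72696097 -3.58601694] [ 0.53288473 -0.19202429  0.12981378]
```

View pics/s3.png

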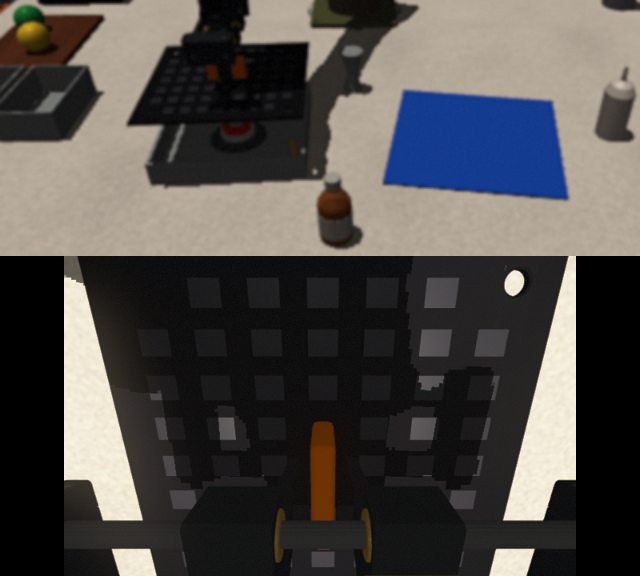

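The grate is off the pins and hangs level. The tray with the red handle is uncovered beneath it, and the corner hole is clear.

Run:
```python
from h import *
from rig import arm
p,Q=pose(arm.get_obs())
Q=down(np.arctan2(Q[1,2],Q[0,2]))
up=p+[0,0,.03]
for r in rows(up,Q,[.55,.2185,.15],down(np.radians(-9.8)),20):print(r)
```

```text
[-0.512, 0.012, 0.041, 0.0, 0.075, 0.0]
[-0.512, 0.012, 0.036, 0.0, 0.075, 0.0]
[-0.513, 0.012, 0.031, 0.0, 0.075, 0.0]
[-0.513, 0.012, 0.025, 0.0, 0.075, 0.0]
[-0.513, 0.012, 0.02, 0.0, 0.075, 0.0]
[-0.513, 0.012, 0.015, 0.0, 0.075, 0.0]
[-0.514, 0.012, 0.009, 0.0, 0.075, 0.0]
[-0.514, 0.012, 0.004, 0.0, 0.075, 0.0]
[-0.514, 0.012, -0.002, 0.0, 0.075, 0.0]
[-0.514, 0.012, -0.007, 0.0, 0.075, 0.0]
[-0.513, 0.012, -0.012, 0.0, 0.075, 0.0]
[-0.513, 0.012, -0.018, 0.0, 0.075, 0.0]
[-0.513, 0.012, -0.023, 0.0, 0.075, 0.0]
[-0.513, 0.012, -0.029, 0.0, 0.075, 0.0]
[-0.513, 0.012, -0.034, 0.0, 0.075, 0.0]
[-0.512, 0.012, -0.039, 0.0, 0.075, 0.0]
[-0.512, 0.012, -0.045, 0.0, 0.075, 0.0]
[-0.511, 0.012, -0.05, 0.0, 0.075, 0.0]
[-0.511, 0.012, -0.056, 0.0, 0.075, 0.0]
[-0.51, 0.012, -0.061, 0.0, 0.075, 0.0]
```

Request:
drive_tool:
  steps:
    - [0,-0.15,0,0,0,0]
    - [0,-0.2,0,0,0,0]
    - [0,-0.2,0,0,0,0]
    - [0,-0.2,0,0,0,0]
    - [-0.15,0,0.01,0,0.075,0]
    - [-0.3,0,0.02,0,0.075,0]
    - [-0.45,0,0.03,0,0.075,0]
    - [-0.5,0,0.03,0,0.075,0]

```text
clock: 7.5
position: [0.5346, -0.1344, 0.1584]
eef_rot: [-1.208, 1.212, -1.211]
ft_force: [0.5, 0.8, -4.2]
finger_gap: 0.0113
```

Request:
drive_tool:
  steps:
    - [-0.55,0,0.02,0,0.075,0]
    - [-0.55,0,0.015,0,0.075,0]
    - [-0.55,0,0.01,0,0.075,0]
    - [-0.55,0,0,0,0.075,0]
    - [-0.55,0,0,0,0.075,0]
    - [-0.55,0,-0.01,0,0.075,0]
    - [-0.55,0,-0.01,0,0.075,0]
    - [-0.55,0,-0.02,0,0.075,0]

```text
clock: 8.3
position: [0.5413, 0.0424, 0.1584]
eef_rot: [-1.168, 1.273, -1.271]
ft_force: [0.1, 0.6, -3.6]
finger_gap: 0.0117
```

Request:
drive_tool:
  steps:
    - [-0.6,0,-0.03,0,0.075,0]
    - [-0.6,0,-0.03,0,0.075,0]
    - [-0.6,0,-0.04,0,0.075,0]
    - [-0.6,0,-0.04,0,0.075,0]
    - [-0.6,0,-0.05,0,0.075,0]
    - [-0.6,0,-0.05,0,0.075,0]
    - [-0.46,0,-0.05,0,0.075,0]
    - [-0.3,0,-0.05,0,0.075,0]

```text
clock: 9.1
position: [0.5481, 0.2183, 0.1584]
eef_rot: [-1.125, 1.333, -1.33]
ft_force: [0.8, 0.3, -3.7]
finger_gap: 0.0119
```

Run:
```python
from h import *
from rig import arm
o=arm.get_obs();p,Q=pose(o)
print(p,np.degrees(np.arctan2(Q[1,2],Q[0,2])),o["finger_gap"],o["ft_force"],Q.round(3)[2]);d=np.array([.55,.2185,.07])-p
print(Q.T@d/.04, np.degrees(R.from_matrix(Q.T@down(np.radians(-9.8))).as_rotvec())/8)
a=arm.read_camera("top");cv2.imwrite("pics/top4.png",cv2.resize(a[120:300,160:520],(800,400))[:,:,::-1])
```

```text
[0.54808572 0.21826152 0.15838556] -9.599857678990256 0.011941406070345434 [ 0.7833984   0.2602275  -3.70920731] [-0.001 -1.    -0.001]
[-0.01089844  2.20960099  0.04873786] [ 0.00826693  0.02501226 -0.00958276]
```

Request:
drive_tool:
  steps:
    - [0,0.2,0.05,0,0.025,0]
    - [0,0.4,0,0,0,0]
    - [0,0.45,0,0,0,0]
    - [0,0.45,0,0,0,0]
    - [0,0.45,0,0,0,0]
    - [0,0.4,0,0,0,0]
    - [0,0.3,0,0,0,0]
    - [0,0.2,0,0,0,0]

```text
clock: 9.95
position: [0.5511, 0.213, 0.0434]
eef_rot: [-1.124, 1.337, -1.338]
ft_force: [-0.7, -0.3, -3.3]
finger_gap: 0.0116
```

Run:
```python
from h import *
from rig import arm
np.set_printoptions(precision=4,suppress=True)
o=arm.get_obs();p,Q=pose(o);print(p)
a=arm.read_camera("top");m=arm.camera_model("top")
cv2.imwrite("pics/top4.png",cv2.resize(a[120:300,160:460],(800,480))[:,:,::-1])
```

```text
[0.5511 0.213  0.0434]
```

View pics/top4.png

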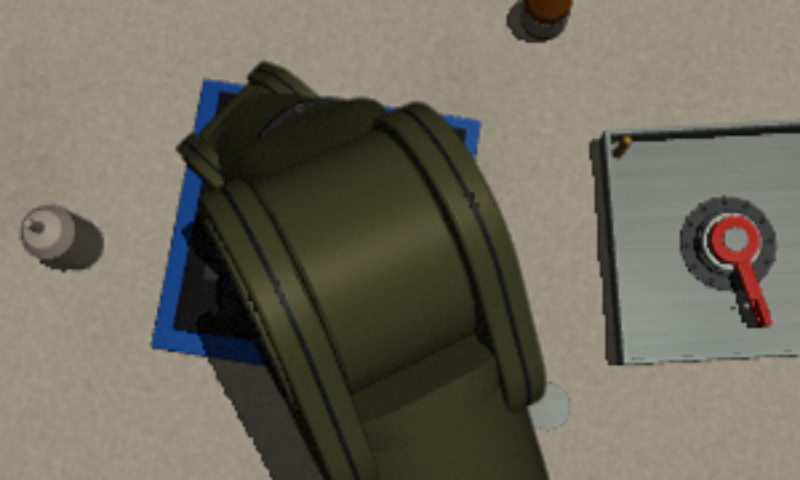

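The grate is over the mat, with blue visible on all the edges I can see. In the open tray the hub is at about (436,209) full-frame and the paddle at about (446,238), pointing towards the robot.

Request:
drive_tool:
  steps:
    - [-0.07,0,-0.01,0,0,0]
    - [-0.07,0,-0.01,0,0,0]
    - [0,0.05,0,0,0,0]
    - [0,0.08,0,0,0,0]
    - [0,0.08,0,0,0,0]
    - [0,0.08,0,0,0,0]
    - [0,0.08,0,0,0,0]
    - [0,0.07,0,0,0,0]

```text
clock: 10.8
position: [0.5515, 0.2201, 0.0267]
eef_rot: [-1.122, 1.336, -1.336]
ft_force: [0.7, -0.1, -4.2]
finger_gap: 0.0117
```

Run:
```python
from h import *
from rig import arm
o=arm.get_obs();p,Q=pose(o);print(p,o["ft_force"],Q.round(4),np.degrees(np.arctan2(Q[1,2],Q[0,2])))
```

```text
[0.55146265 0.22008005 0.02671561] [ 0.65122227 -0.13387083 -4.20977918] [[-1.728e-01 -2.000e-04  9.850e-01]
 [-9.850e-01 -2.000e-04 -1.728e-01]
 [ 3.000e-04 -1.000e+00 -2.000e-04]] -9.949927939699524
```

Request:
drive_tool:
  steps:
    - [0,0.04,0,0,0,0]
    - [0,0.04,0,0,0,0]
    - [0,0.03,0,0,0,0]
    - [0,0.03,0,0,0,0]
    - [0,0.02,0,0,0,0]
    - [0,0.02,0,0,0,0]
    - [0,0.02,0,0,0,0]
    - [0,0,0,0,0,0]

```text
clock: 11.6
position: [0.5515, 0.2202, 0.019]
eef_rot: [-1.122, 1.336, -1.336]
ft_force: [-0.9, 0.7, -3.4]
finger_gap: 0.0116
```

Request:
drive_tool:
  steps:
    - [0,0.01,0,0,0,0]
    - [0,0.01,0,0,0,0]
    - [0,0.01,0,0,0,0]
    - [0,0.01,0,0,0,0]
    - [0,0,0,0,0,0]
    - [0,0,0,0,0,0]
    - [0,0,0,0,0,0]
    - [0,0,0,0,0,0]

```text
clock: 12.4
position: [0.5516, 0.2202, 0.0183]
eef_rot: [-1.122, 1.336, -1.336]
ft_force: [-2.2, -1.7, 5.4]
finger_gap: 0.0118
```

Contact shows at the expected height, so I'll release.

Request:
drive_tool:
  steps:
    - [0,0,0,0,0,0]
    - [0,0,0,0,0,0]
    - [0,0,0,0,0,0]
    - [0,0,0,0,0,0]
    - [0,0,0,0,0,0]
    - [0,0,0,0,0,0]
    - [0,0,0,0,0,0]
    - [0,0,0,0,0,0]
  jaw: 0.6

```text
clock: 13.2
position: [0.5515, 0.2202, 0.0175]
eef_rot: [-1.122, 1.336, -1.336]
ft_force: [0.4, -0.9, 0.8]
finger_gap: 0.0531
```

Request:
drive_tool:
  steps:
    - [0,-0.1,0,0,0,0]
    - [0,-0.3,0,0,0,0]
    - [0,-0.4,0,0,0,0]
    - [0,-0.5,0,0,0,0]
    - [0,-0.5,0,0,0,0]
    - [0,-0.5,0,0,0,0]
    - [0,-0.5,0,0,0,0]
    - [0,-0.5,0,0,0,0]

```text
clock: 14.0
position: [0.5517, 0.2202, 0.152]
eef_rot: [-1.12, 1.335, -1.336]
ft_force: [-0.0, -1.1, -0.0]
finger_gap: 0.0527
```

Run:
```python
from h import *
from rig import arm
np.set_printoptions(precision=4,suppress=True)
o=arm.get_obs();p,Q=pose(o);print(p,o["ft_force"])
I=arm.read_camera("top");S=arm.read_camera("scene");mt,ms=arm.camera_model("top"),arm.camera_model("scene")
cv2.imwrite("pics/top5.png",I[:,:,::-1]);cv2.imwrite("pics/scene5.png",S[:,:,::-1])
def red(im,r):
    k=hsv(im,(0,140,70),(6,255,255))|hsv(im,(174,140,70),(180,255,255));z=np.zeros_like(k);z[r[0]:r[1],r[2]:r[3]]=k[r[0]:r[1],r[2]:r[3]];return z
k=red(I,(155,265,380,495));c=big(k);print(cv2.boundingRect(c),cv2.minAreaRect(c))
pts=np.array([plane(mt,p,.0265) for p in c[:,0]])
h=np.array([.532,-.192]);d=np.linalg.norm(pts[:,:2]-h,axis=1);print("far",c[d.argmax(),0],pts[d.argmax()],d.max())
k2=red(S,(150,245,140,270));c2=big(k2);print(cv2.boundingRect(c2),cv2.minAreaRect(c2))
A=cv2.resize(I[160:270,375:500],(500,440),interpolation=cv2.INTER_CUBIC);B=cv2.resize(S[155:240,145:265],(300,212),interpolation=cv2.INTER_CUBIC)
o=np.zeros((440,800,3),np.uint8);o[:,:500]=A;o[:212,500:]=B
cv2.imwrite("pics/handle5.png",o[:,:,::-1])
```

```text
[0.5517 0.2202 0.152 ] [-0.025  -1.1123 -0.0025]
(427, 201, 22, 41) ((442.0028381347656, 219.7707977294922), (41.83714294433594, 17.162992477416992), 55.7131233215332)
far [448 241] [ 0.4492 -0.2217  0.0265] 0.08794807238550592
(199, 178, 18, 25) ((203.92306518554688, 191.88461303710938), (24.12946128845215, 16.086305618286133), 56.3099365234375)
```

View pics/handle5.png

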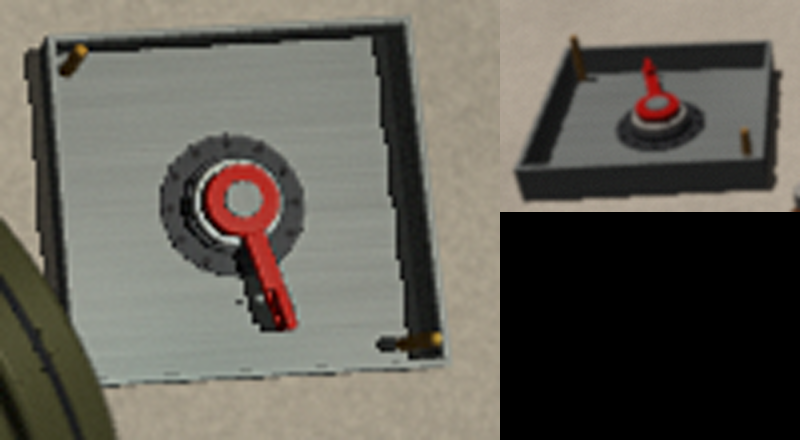

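The picture shows the hub at (436,210) full-frame and the paddle's outer end at (448,241). The paddle has to go clockwise, to the left in this view.

Run:
```python
from h import *
from rig import arm
np.set_printoptions(precision=4,suppress=True)
m=arm.camera_model("top")
print("hub",plane(m,(435.75,209.75),.033),plane(m,(448,241),.036))
p,Q=pose(arm.get_obs());Q=down(np.arctan2(Q[1,2],Q[0,2]))
for r in rows(p,Q,[.472,-.245,.13],down(np.radians(19.8)),16):print(r)
```

```text
hub [ 0.5305 -0.1932  0.033 ] [ 0.4486 -0.2189  0.036 ]
[0.739, 0.037, 0.001, 0.0, -0.233, 0.0]
[0.739, 0.037, -0.023, 0.0, -0.233, 0.0]
[0.738, 0.037, -0.047, 0.0, -0.233, 0.0]
[0.736, 0.037, -0.071, 0.0, -0.233, 0.0]
[0.733, 0.037, -0.095, 0.0, -0.233, 0.0]
[0.73, 0.037, -0.119, 0.0, -0.233, 0.0]
[0.726, 0.037, -0.143, 0.0, -0.233, 0.0]
[0.721, 0.037, -0.166, 0.0, -0.233, 0.0]
[0.715, 0.037, -0.189, 0.0, -0.233, 0.0]
[0.708, 0.037, -0.212, 0.0, -0.233, 0.0]
[0.701, 0.037, -0.235, 0.0, -0.233, 0.0]
[0.693, 0.037, -0.258, 0.0, -0.233, 0.0]
[0.684, 0.037, -0.28, 0.0, -0.233, 0.0]
[0.675, 0.037, -0.302, 0.0, -0.233, 0.0]
[0.665, 0.037, -0.324, 0.0, -0.233, 0.0]
[0.654, 0.037, -0.345, 0.0, -0.233, 0.0]
```

Request:
drive_tool:
  steps:
    - [0.74,0,0,0,-0.23,0]
    - [0.74,0,-0.02,0,-0.23,0]
    - [0.74,0,-0.05,0,-0.23,0]
    - [0.74,0,-0.07,0,-0.23,0]
    - [0.73,0,-0.1,0,-0.23,0]
    - [0.73,0,-0.12,0,-0.23,0]
    - [0.73,0.04,-0.14,0,-0.23,0]
    - [0.72,0.04,-0.17,0,-0.23,0]
  jaw: 0

```text
clock: 14.9
position: [0.5098, -0.0144, 0.1464]
eef_rot: [-1.248, 1.146, -1.147]
ft_force: [-0.0, -1.3, -1.0]
finger_gap: 0.0002
```

Request:
drive_tool:
  steps:
    - [0.72,0.04,-0.19,0,-0.23,0]
    - [0.71,0.04,-0.21,0,-0.23,0]
    - [0.7,0.04,-0.24,0,-0.23,0]
    - [0.69,0.04,-0.26,0,-0.23,0]
    - [0.68,0.04,-0.28,0,-0.23,0]
    - [0.67,0.04,-0.3,0,-0.23,0]
    - [0.66,0.04,-0.32,0,-0.23,0]
    - [0.65,0.04,-0.34,0,-0.23,0]

```text
clock: 15.7
position: [0.4682, -0.2467, 0.1335]
eef_rot: [-1.352, 0.954, -0.954]
ft_force: [0.2, 0.1, 0.4]
finger_gap: 0.0006
```

Run:
```python
from h import *
from rig import arm
np.set_printoptions(precision=4,suppress=True)
o=arm.get_obs();p,Q=pose(o);print(p,o["finger_gap"],np.degrees(np.arctan2(Q[1,2],Q[0,2])))
m=arm.camera_model("wrist");W=arm.read_camera("wrist");T=arm.read_camera("top");mt=arm.camera_model("top")
cv2.imwrite("pics/top6.png",T[:,:,::-1])
o=np.zeros((400,800,3),np.uint8);o[:,:480]=W[:,80:560];o[:,480:]=cv2.resize(T[130:290,200:360],(320,400))[:,:320];cv2.imwrite("pics/w6.png",o[:,:,::-1])
print("hub",proj(m,[.5315,-.1925,.033]),"tcp",proj(m,p),"tcp down .03",proj(m,[p[0],p[1],.03]))
b=hsv(T,(105,120,60),(130,255,255));c=big(b);r=cv2.approxPolyDP(cv2.convexHull(c),8,True)[:,0];M=np.array([plane(mt,x,.006) for x in r]);print("mat",r.tolist(),M[:,:2].tolist(),M.mean(0))
k=cv2.drawContours(np.zeros_like(b),[cv2.convexHull(c)],-1,255,-1);inn=k&~b;inn=cv2.morphologyEx(inn,cv2.MORPH_OPEN,np.ones((5,5)));c=big(inn);r=cv2.approxPolyDP(cv2.convexHull(c),8,True)[:,0]
M=np.array([plane(mt,x,.011) for x in r]);print("grate",r.tolist(),M[:,:2].tolist(),M.mean(0))
```

```text
[ 0.4682 -0.2467  0.1335] 0.0006146431465756917 19.57283423695907
hub [428.1997 161.7361] tcp [319.411  266.6704] tcp down .03 [320.9496 199.3842]
mat [[236, 150], [339, 166], [324, 266], [217, 250]] [[0.7088883300599892, 0.33758295599998867], [0.6589449930465916, 0.055477866799180146], [0.3902067851803846, 0.10051887006195766], [0.4361575260882478, 0.38249730194631626]] [0.5485 0.219  0.006 ]
grate [[241, 157], [330, 171], [317, 257], [225, 243]] [[0.6873687048058288, 0.3224308472016968], [0.6441481351595597, 0.0803333034438918], [0.4137064130453702, 0.11846502912370359], [0.4539403572972346, 0.3605589590839635]] [0.5498 0.2204 0.011 ]
```

View pics/w6.png

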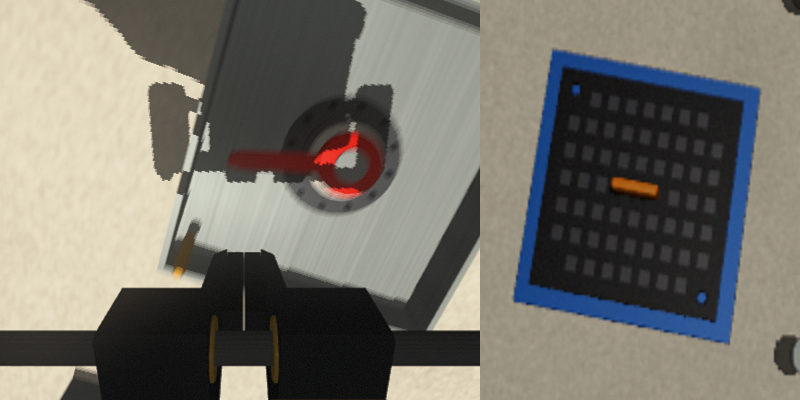

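The grate on the mat measures within 2 mm of the mat's centre and is aligned with it. In the wrist view the handle lies horizontal at row 159, and its paddle (columns 308-345) is straight ahead of the shut fingers.

Request:
drive_tool:
  steps:
    - [0,0.3,0,0,0,0]
    - [0,0.35,0,0,0,0]
    - [0,0.35,0,0,0,0]
    - [0,0.35,0,0,0,0]
    - [0,0.35,0,0,0,0]
    - [0,0.3,0,0,0,0]
    - [0,0.25,0,0,0,0]
    - [0,0.15,0,0,0,0]

```text
clock: 16.6
position: [0.4687, -0.2445, 0.0365]
eef_rot: [-1.352, 0.955, -0.953]
ft_force: [0.5, -0.8, 0.6]
finger_gap: 0.0005
```

Request:
drive_tool:
  steps:
    - [0,0.15,0,0,0,0]
    - [0,0.15,0,0,0,0]
    - [0,0.1,0,0,0,0]
    - [0,0.1,0,0,0,0]
    - [0,0.05,0,0,0,0]
    - [0,0,0,0,0,0]
    - [0,0,0,0,0,0]
    - [0,0,0,0,0,0]

```text
clock: 17.4
position: [0.469, -0.2455, 0.0157]
eef_rot: [-1.351, 0.955, -0.955]
ft_force: [-0.5, -0.7, -1.1]
finger_gap: -0.0
```

```bash
cat >> h.py <<'E'
H=np.array([.5315,-.1925])
def tool_state(o):
    p,Q=pose(o);f=Q.T@o["ft_force"];r=Q.T@np.r_[H-p[:2],0]
    print("p",p.round(4),"yaw",round(np.degrees(np.arctan2(Q[1,2],Q[0,2])),2),"F tool",f.round(2),"hub in tool mm",(r*1e3).round(1),"torque",np.round(o["torque"],2))
E
python3 -c "
from h import *
from rig import arm
tool_state(arm.get_obs())"
```

```text
p [ 0.469  -0.2455  0.0157] yaw 19.49 F tool [ 0.53  1.13 -0.75] hub in tool mm [-29.1   0.   76.6] torque [-0.01 -0.09 -0.02]
```

Request:
drive_tool:
  steps:
    - [-0.05,0,0,0,0,0]
    - [-0.05,0,0,0,0,0]
    - [-0.05,0,0,0,0,0]
    - [-0.05,0,0,0,0,0]
    - [-0.05,0,0,0,0,0]
    - [-0.03,0,0,0,0,0]
    - [-0.02,0,0,0,0,0]
    - [0,0,0,0,0,0]

```text
clock: 18.2
position: [0.4648, -0.234, 0.0155]
eef_rot: [-1.351, 0.955, -0.955]
ft_force: [0.3, 0.2, -0.0]
finger_gap: 0.0003
```

Request:
drive_tool:
  steps:
    - [-0.02,0,0,0,0,0]
    - [-0.02,0,0,0,0,0]
    - [-0.02,0,0,0,0,0]
    - [-0.02,0,0,0,0,0]
    - [-0.02,0,0,0,0,0]
    - [-0.02,0,0,0,0,0]
    - [0,0,0,0,0,0]
    - [0,0,0,0,0,0]

```text
clock: 19.0
position: [0.4632, -0.23, 0.0156]
eef_rot: [-1.352, 0.955, -0.956]
ft_force: [-0.5, -2.5, 0.3]
finger_gap: 0.0001
```

```bash
python3 -c "
from h import *
from rig import arm
tool_state(arm.get_obs())
W=arm.read_camera('wrist');cv2.imwrite('pics/w7.png',W[100:320,180:500,::-1])"
```

```text
p [ 0.4632 -0.23    0.0156] yaw 19.48 F tool [ 2.19 -0.31 -1.26] hub in tool mm [-12.6  -0.   76.8] torque [-0.5  -0.23 -0.06]
```

View pics/w7.png

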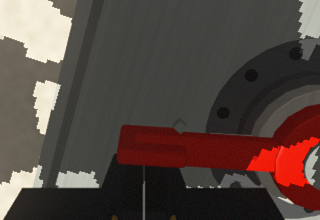

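Contact is made at about 2 N with the paddle flat against the fingers. I'll follow the arc now.

Request:
drive_tool:
  steps:
    - [-0.033,0,-0.005,0,0.125,0]
    - [-0.033,0,-0.005,0,0.125,0]
    - [-0.033,0,-0.006,0,0.125,0]
    - [-0.033,0,-0.006,0,0.125,0]
    - [-0.033,0,-0.006,0,0.125,0]
    - [-0.033,0,-0.006,0,0.125,0]
    - [-0.033,0,-0.006,0,0.125,0]
    - [-0.033,0,-0.006,0,0.125,0]

```text
clock: 19.85
position: [0.4586, -0.2199, 0.0155]
eef_rot: [-1.297, 1.061, -1.061]
ft_force: [1.3, -1.9, 0.2]
finger_gap: 0.0002
```

Request:
drive_tool:
  steps:
    - [-0.033,0,-0.005,0,0.125,0]
    - [-0.033,0,-0.005,0,0.125,0]
    - [-0.033,0,-0.006,0,0.125,0]
    - [-0.033,0,-0.006,0,0.125,0]
    - [-0.033,0,-0.006,0,0.125,0]
    - [-0.033,0,-0.006,0,0.125,0]
    - [-0.033,0,-0.006,0,0.125,0]
    - [-0.033,0,-0.006,0,0.125,0]

```text
clock: 20.65
position: [0.4554, -0.2097, 0.0155]
eef_rot: [-1.237, 1.165, -1.165]
ft_force: [0.8, -2.0, 0.4]
finger_gap: 0.0005
```

```bash
python3 -c "
from h import *
from rig import arm
tool_state(arm.get_obs())"
```

```text
p [ 0.4554 -0.2097  0.0155] yaw 3.42 F tool [ 2.08 -0.44  0.68] hub in tool mm [-12.6   0.   77. ] torque [-0.51 -0.36 -0.05]
```

Request:
drive_tool:
  steps:
    - [-0.033,0,-0.005,0,0.125,0]
    - [-0.033,0,-0.005,0,0.125,0]
    - [-0.033,0,-0.006,0,0.125,0]
    - [-0.033,0,-0.006,0,0.125,0]
    - [-0.033,0,-0.006,0,0.125,0]
    - [-0.033,0,-0.006,0,0.125,0]
    - [-0.033,0,-0.006,0,0.125,0]
    - [0,0,0,0,0,0]

```text
clock: 21.45
position: [0.4535, -0.2003, 0.0155]
eef_rot: [-1.18, 1.254, -1.254]
ft_force: [1.2, -1.8, 0.1]
finger_gap: 0.0007
```

Request:
drive_tool:
  steps:
    - [-0.02,0,-0.003,0,0.075,0]
    - [-0.02,0,-0.003,0,0.075,0]
    - [-0.02,0,-0.003,0,0.075,0]
    - [-0.02,0,-0.003,0,0.075,0]
    - [-0.02,0,-0.003,0,0.075,0]
    - [-0.02,0,-0.003,0,0.075,0]
    - [-0.02,0,-0.003,0,0.075,0]
    - [0,0,0,0,0,0]

```text
clock: 22.25
position: [0.4531, -0.1947, 0.0155]
eef_rot: [-1.143, 1.308, -1.308]
ft_force: [1.2, -2.5, 0.1]
finger_gap: 0.0006
```

Request:
drive_tool:
  steps:
    - [-0.02,0,-0.003,0,0.075,0]
    - [-0.02,0,-0.003,0,0.075,0]
    - [-0.02,0,-0.003,0,0.075,0]
    - [-0.02,0,-0.003,0,0.075,0]
    - [-0.02,0,-0.003,0,0.075,0]
    - [-0.02,0,-0.003,0,0.075,0]
    - [-0.02,0,-0.003,0,0.075,0]
    - [0,0,0,0,0,0]

```text
clock: 23.05
position: [0.453, -0.1896, 0.0155]
eef_rot: [-1.104, 1.361, -1.361]
ft_force: [-0.5, -2.6, 0.4]
finger_gap: 0.0004
```

Request:
drive_tool:
  steps:
    - [-0.02,0,-0.003,0,0.075,0]
    - [-0.02,0,-0.003,0,0.075,0]
    - [-0.02,0,-0.003,0,0.075,0]
    - [-0.02,0,-0.003,0,0.075,0]
    - [-0.02,0,-0.003,0,0.075,0]
    - [-0.02,0,-0.003,0,0.075,0]
    - [-0.02,0,-0.003,0,0.075,0]
    - [0,0,0,0,0,0]

```text
clock: 23.85
position: [0.453, -0.1857, 0.0156]
eef_rot: [-1.064, 1.415, -1.417]
ft_force: [-0.6, -7.2, 0.4]
finger_gap: -0.0
```

Request:
drive_tool:
  steps:
    - [-0.015,0,-0.002,0,0.05,0]
    - [-0.015,0,-0.002,0,0.05,0]
    - [-0.015,0,-0.002,0,0.05,0]
    - [-0.015,0,-0.002,0,0.05,0]
    - [-0.015,0,-0.002,0,0.05,0]
    - [0,0,0,0,0,0]
    - [0,0,0,0,0,0]
    - [0,0,0,0,0,0]

```text
clock: 24.65
position: [0.4533, -0.1833, 0.0156]
eef_rot: [-1.044, 1.44, -1.443]
ft_force: [-1.4, -8.7, 1.0]
finger_gap: 0.0004
```

```bash
python3 -c "
from h import *
from rig import arm
tool_state(arm.get_obs())
W=arm.read_camera('wrist');cv2.imwrite('pics/w8.png',W[60:320,180:500,::-1])"
```

```text
p [ 0.4533 -0.1833  0.0156] yaw -18.32 F tool [ 8.66 -0.97  1.43] hub in tool mm [-15.8  -0.1  77.2] torque [-1.79  0.3  -0.12]
```

Request:
drive_tool:
  steps:
    - [-0.015,0,-0.002,0,0.02,0]
    - [-0.015,0,-0.002,0,0.02,0]
    - [-0.015,0,-0.002,0,0.02,0]
    - [-0.015,0,-0.002,0,0.02,0]
    - [-0.015,0,-0.002,0,0.02,0]
    - [0,0,0,0,0,0]
    - [0,0,0,0,0,0]
    - [0,0,0,0,0,0]

```text
clock: 25.5
position: [0.4553, -0.1762, 0.0154]
eef_rot: [-1.034, 1.447, -1.445]
ft_force: [0.1, 0.1, 0.3]
finger_gap: 0.0005
```

The force fell from 8.7 N to zero and the tool moved freely ahead, so it clicked. I'll back off and look.

Request:
drive_tool:
  steps:
    - [0.1,0,0,0,0,0]
    - [0.1,0,0,0,0,0]
    - [0.1,0,0,0,0,0]
    - [0,-0.2,0,0,0,0]
    - [0,-0.4,0,0,0,0]
    - [0,-0.5,0,0,0,0]
    - [0,-0.6,0,0,0,0]
    - [0,-0.6,0,0,0,0]

```text
clock: 26.3
position: [0.4507, -0.189, 0.1089]
eef_rot: [-1.035, 1.448, -1.448]
ft_force: [0.5, -0.1, -0.5]
finger_gap: 0.0004
```

Request:
drive_tool:
  steps:
    - [0.3,-0.5,0,0,0,0]
    - [0.5,-0.5,0,0,0,0]
    - [0.6,-0.3,0,0,0,0]
    - [0.7,0,0,0,0,0]
    - [0.7,0,0,0,0,0]
    - [0.7,0,0,0,0,0]
    - [0.6,0,0,0,0,0]
    - [0.4,0,0,0,0,0]

```text
clock: 27.1
position: [0.3912, -0.3614, 0.16]
eef_rot: [-1.034, 1.45, -1.451]
ft_force: [0.4, 0.5, -0.1]
finger_gap: 0.0006
```

Run:
```python
from h import *
from rig import arm
o=arm.get_obs();tool_state(o)
T=arm.read_camera("top");S=arm.read_camera("scene")
out=np.zeros((580,800,3),np.uint8);out[:440,:500]=cv2.resize(T[160:270,375:500],(500,440),interpolation=cv2.INTER_CUBIC);out[:240,500:]=cv2.resize(S[150:300,140:460],(300,240));out[240:480,500:]=cv2.resize(T[100:300,160:410],(300,240))
cv2.imwrite("pics/end9.png",out[:,:,::-1])
```

```text
p [ 0.3912 -0.3614  0.16  ] yaw -19.05 F tool [-0.61  0.05  0.25] hub in tool mm [-205.5   -0.3   77.5] torque [-0.03 -0.14 -0.01]
```

View pics/end9.png

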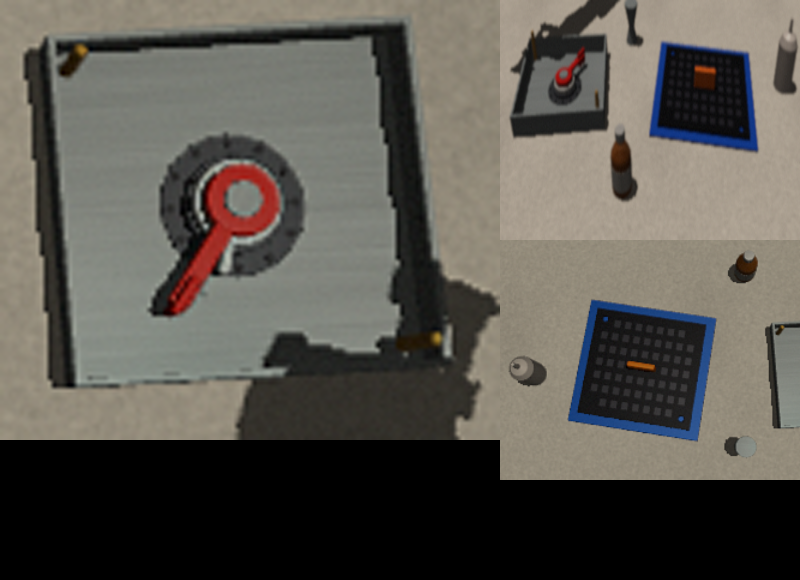

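The handle now points to (175,310) in the crop, about 16-20° past the white tab at (227,255), so it has snapped over. The grate lies centred on the mat, and the bottles and jigger are where they started.

```bash
python3 -c "
from rig import arm
print(arm.get_obs()['clock']);print(arm.close_job())"
```

```text
27.2
the job is handed in; nothing more can be done
None
```

I moved the grate to the mat and tightened the strainer to its first click, then handed the job in at 27.2 s. The hand-in gives no verdict, so the checks below are my own.

- **Grate:** I lifted it straight up off the pins and released it only after touching down on the mat (about 5 N). The top camera put it within 2 mm of the mat's centre and lined up with it.
- **Strainer:** I pushed the paddle clockwise at about 2 N until it was home. The force then rose to 8.7 N and dropped to zero, and I backed off at once. The last picture shows the handle roughly 16° past the white tab, read by eye; the stated figure is 20°, so this fits a single click.
- **Bystanders:** the bottles and jigger look unmoved in the final top and scene views; I did not re-measure them.
- **Measurements that disagreed:**
  - The two-view heights were rough: 0.5 mm for the mat top against a stated 6 mm. The pin tops came out between 58 and 90 mm against a stated 66 mm. I used the stated heights, and contact with the mat came at the height expected from them.
  - The wrist camera placed the fin about 3 mm off the top camera's position, so I centred on the fingers as seen in the picture.

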